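# Put a circuit module under the bench magnifier

### The job

Draw the circuit module out from under the plywood rack, lay it on the black mat and let go; then take it by its other end and set it down on the magnifier's stage for inspection, so that it lies flat and lengthwise on the stage with its square metal can right under the centre of the lens and its terminal-block end towards the open front of the stage. The module is thin and fragile: grip it lightly (no more than about 40 N on a finger), set it down softly and knock it against nothing. Do not bump the rack or the magnifier, and leave everything else on the bench where it is.

Things in the scene. Friction and masses are not known exactly. Their poses are not given: they have to be found in the camera images.
- module: Loose, 0.16 kg: aluminium channel 190 mm long (x), 50 mm wide (y), walls 34 mm high, green board inside, highest part 38 mm. Origin: centre of its underside, z up. Nose (x = +95 mm) with the square metal can; tail (x = -95 mm) with two round capacitors and a terminal block. Grip it across y, at most 40 N a finger; it cracks if knocked with 20 N, pressed down with 60 N or dropped 8 mm.
- shield (a point): Centre of the top of the square metal can (30 x 30 mm) on the module: at x = +70 mm, y = 0, z = 32 mm in the module's frame.
- rack: Fixed low plywood rack. Origin: on the bench under its centre. Roof 130 mm deep (x), 240 mm wide (y), 70 to 84 mm above the bench, a tray on it up to 106 mm high; side walls 8 mm thick at y = +-116 mm. Open in front (x = -65 mm, towards the robot) and behind. The module starts with its tail under it, 85 to 100 mm of its nose end sticking out of the front.
- mat: Fixed flat black mat, 220 mm (its x) by 230 mm (its y), 4 mm thick; origin at the centre of its underside, on the bench.
- magnifier: Fixed bench magnifier with a flat stage. Origin: on the bench straight below the lens centre. Stage 20 mm high, 120 mm wide (y), from x = -190 mm (open front, towards the robot) to x = +60 mm; behind it the foot, equally high, to x = +180 mm.
- lens_head: The magnifier's lens, arm and post, fixed to it, same origin and axes. Lens ring of outer radius 52 mm about the z axis, 95 to 118 mm above the bench, so 75 mm free above the stage. Post of radius 8 mm at x = +130 mm; its arm to the ring is 108 mm above the bench.
- lens_spot (a point): Point on the top of the stage straight below the centre of the lens (20 mm above the bench).
- drilled_block: Loose wooden block with holes, 75 x 90 x 32 mm; leave it alone. Origin: centre of its underside.
- spool: Loose spool, 60 mm across, 56 mm high, standing; leave it alone. Origin: centre of its underside.
- tin: Loose small tin, 40 mm across, 45 mm high, standing under the rack beside the module; leave it alone. Origin: centre of its underside.
- pliers: Loose pliers, 160 mm long; leave them alone. Origin: at the pivot.
- screwdriver: Loose screwdriver; leave it alone. Origin: near its middle.
- meter: Loose hand-held meter, 150 x 75 x 42 mm; leave it alone. Origin: centre of its underside.
- flux_jar: Loose amber jar, 60 mm across, 60 mm high; leave it alone. Origin: centre of its underside.
Not all that is in view belongs to the job. What is meant by the module is not blue or red, and is the larger of those in its own colour.

How it is judged:
By the outcome, as a careful person would: the job done as asked, in the order asked, and still so for the second after the job is handed in, with the robot touching nothing.
It also fails if it takes over 72 s, if anything falls off the work surface, if the arm or the gripper's body presses on something with over 40 N, if the wrist force passes 120 N, or if a joint passes its speed limit or range.

### The arm

A 6-joint arm with a two-finger parallel gripper is mounted at the origin on the work surface. World frame = base frame: x ahead of the robot, y to its left, z up, the work surface at z = 0. Lengths are in mm, angles in rad, forces in N, time in s.
With the tool pointing down it reaches from about 325 to 875 mm from the base axis. Payload 4.4 kg.
Tool frame: the origin (TCP) lies on the centre line of the jaws, within the pads' length; the fingertips stand ahead of it and the grasp point (between the pads) lies 6 mm ahead of it (ctrl.tcp_to_tips is the z of the fingertips in the tool frame, in mm); z points along the fingers, y is the line along which they close (so a half turn about z gives the same grasp; the last joint's range is limited). The gripper opens to 85 mm and grips with 20 to 120 N. Pads are 22 mm wide; open, the fingers measure 114 mm over their backs; the gripper's body (76 mm by 85 mm) begins 54 mm behind the grasp point. The pads swing forward as they close: fully open they stand 13 mm farther back than shut.
Start: joints at [1.155, 0.207, 1.542, -0, 1.393, -0.15], TCP at [150.497, 554.958, 256.282] pointing down, gripper open.
Joint ranges: [-2.73, 2.73], [-0.86, 2.22], [0.23, 2.46], [-1.11, 4.25], [0.08, 2.63], [-2.82, 2.82]. Speed limits (rad/s): [2.79, 2.79, 3.14, 3.14, 3.14, 3.14].

### API

Orientations are given as a 3x3 rotation matrix whose columns are the frame's x, y, z axes.
In Python, from plant import ctrl, sensors, optics gives the robot as it stands. Calls block until the motion is done:
- ctrl.move_ptp(position, orientation): joint-space move of the TCP to a pose.
- ctrl.move_l(position, rot=None, vel=150, threshold=None): straight line of the TCP; rot=None keeps the orientation; vel is the mean speed in mm/s. With threshold (N) it stops when the force on the tool has changed by that much, and returns True; else False.
- ctrl.set_joints(angles): joint-space move.
- ctrl.gripper_to(opening, force=None): finger opening in mm; force is the grip in N (None keeps the last); returns when the fingers have stopped.
- ctrl.hold(seconds).
- ctrl.solve_ik(position, orientation): joint angles nearest the present ones, or None.
- sensors.read_state(): the state.
- optics.grab_frame(name): name is "scene" or "top"; returns (picture, depth): 420x560x3 uint8, red, green, blue; 420x560 float32, mm along the optical axis (not along the pixel's ray), 0 where there is no reading.
- optics.camera_params(name): a dict with "mtx" (3x3 intrinsics, pixels), "k1" (the pictures are not rectified: a ray, as slopes to the right and down, at radius r is drawn at 1 + k1 r^2 times it, then the intrinsics apply), "R" (3x3) and "t" (3): a world point X has camera coordinates R X + t. Camera axes: x right, y down, z forward; pixel columns grow to the right and rows downward; lengths in mm; the calibration is good to about 2 mm. A picture is of the moment at which its call begins. camera_params takes no time and is no camera call.
A pose or a line that the arm cannot do raises ctrl.MotionError and nothing moves.
- ctrl.finish_job(): hands the job in; it is judged then, once.
The state is a dict: "t": time; "q": joint angles; "qvel": joint speeds; "tau": joint torques, N m; "eef_pos": TCP position; "eef_rot": TCP orientation; "force": force on the tool from outside, world axes, zero at the start; "wrist_torque": the same for the moment, N m; "grip_width": finger opening in mm; "grasp_force": force on a finger pad.
Only numpy, scipy, OpenCV 4.12 (cv2) and the standard library are available. Lean on these libraries where they do the work, as an engineer would, in place of code of your own. Each camera call takes 0.05 s, during which the arm holds its last target. There are 200 camera calls.

## Working session

There is one attempt and no reset: what is moved stays moved. The work goes in short steps, each a Python script; the robot and the scene stay as the last script left them, time stands still between calls to the robot, and variables do not carry over. Pictures are saved under pics/ and viewed, at most 10 in all, crops included, and the job is handed in when it is done.

```bash
mkdir -p pics; ls; python3 - <<'E'
from plant import ctrl,sensors,optics
import cv2,numpy as np
for n in("scene","top"):
    p,d=optics.grab_frame(n); np.savez(f"{n}0.npz",p=p,d=d)
    cv2.imwrite(f"pics/{n}0.png",cv2.cvtColor(p,cv2.COLOR_RGB2BGR))
    c=optics.camera_params(n); print(n,c,(d==0).mean())
print(sensors.read_state()["eef_rot"],ctrl.tcp_to_tips,sensors.read_state()["t"])
E
```

```text
pics
scene {'mtx': array([[418.88685109,   0.        , 284.5524962 ],
       [  0.        , 418.88685109, 213.31655444],
       [  0.        ,   0.        ,   1.        ]]), 'k1': -0.025961978158316534, 'R': array([[ 0.84236604,  0.53859544,  0.01828668],
       [ 0.37466927, -0.56091969, -0.73823576],
       [-0.38735306,  0.62871619, -0.67429486]]), 't': array([-449.73905565, -146.44029923, 1567.3623012 ])} 0.004009353741496599
top {'mtx': array([[400.48732273,   0.        , 275.37578772],
       [  0.        , 400.48732273, 206.5129479 ],
       [  0.        ,   0.        ,   1.        ]]), 'k1': 0.025875696126014373, 'R': array([[-0.02176337, -0.99971078, -0.01023242],
       [-0.98747299,  0.02309458, -0.1560889 ],
       [ 0.15628007,  0.00670722, -0.98769001]]), 't': array([   4.80168383,  510.15019471, 1095.22705096])} 0.004030612244897959
[[-9.65151675e-01  2.61689845e-01 -8.17472092e-04]
 [ 2.61690966e-01  9.65149802e-01 -1.92304239e-03]
 [ 2.85742361e-04 -2.06995265e-03 -9.99997817e-01]] 25.0 0.1
```

View pics/scene0.png

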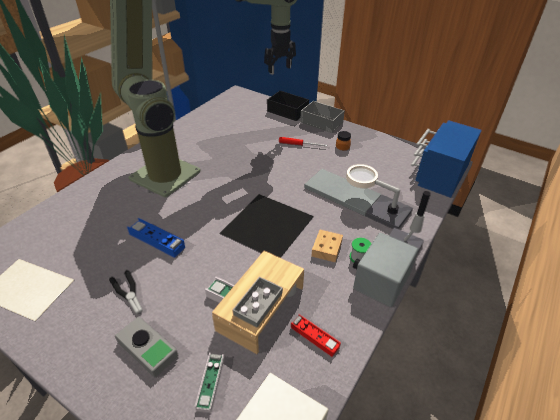

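View pics/top0.png

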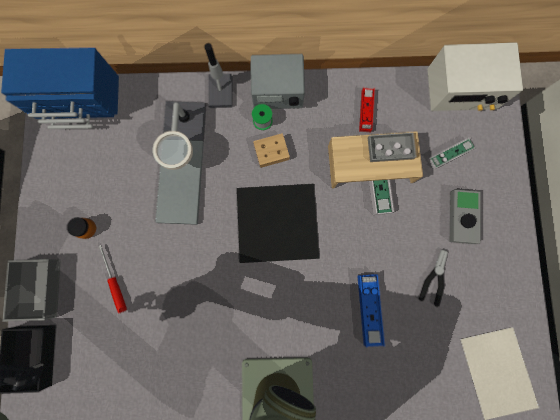

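The scene view shows the module's nose protruding at about (220,290) from the rack (260,295). The magnifier ring is at (362,176), with its stage front at about (320,185), and the mat is at (267,223).

Module candidates in the top view:
- blue (370,310)
- red (368,110)
- green/aluminium (382,197), partly under the rack
- smaller green (452,152), free to the right of the rack

The green one under the rack, with the wider channel, fits the description. I'll confirm it in a crop and measure.

```bash
cat > h.py <<'E'
import numpy as np,cv2
from plant import ctrl,sensors,optics
def rays(n,uv):
    c=optics.camera_params(n); uv=np.asarray(uv,float).reshape(-1,1,2)
    s=cv2.undistortPoints(uv,c["mtx"],np.array([c["k1"],0,0,0.])).reshape(-1,2)
    d=np.c_[s,np.ones(len(s))]
    return -c["R"].T@c["t"], d@c["R"], d      # origin, world directions (unit depth)
def onplane(n,uv,z):
    o,w,_=rays(n,uv); return o+w*((z-o[2])/w[:,2])[:,None]
def cloud(n,d):
    h,w=d.shape; g=np.stack(np.meshgrid(np.arange(w),np.arange(h)),-1).reshape(-1,2)
    o,r,_=rays(n,g); P=o+r*d.reshape(-1,1); P[d.ravel()==0]=np.nan
    return P.reshape(h,w,3)
def rect(pts):
    (c,s,a)=cv2.minAreaRect(np.asarray(pts,np.float32)[:,:2]); return np.round(c,1),np.round(s,1),round(a,2)
def big(m):
    n,l,st,_=cv2.connectedComponentsWithStats(m.astype(np.uint8)); return l==1+np.argmax(st[1:,4])
E
python3 - <<'E'
from h import *
T=np.load("top0.npz"); S=np.load("scene0.npz")
a=cv2.resize(T["p"][115:225,320:490],None,fx=4,fy=4,interpolation=cv2.INTER_CUBIC)
cv2.imwrite("pics/crop.png",a[:,:,::-1])
for n,F in(("top",T),("scene",S)):
    p,d=F["p"],F["d"]; P=cloud(n,d); X,Y,Z=np.moveaxis(P,-1,0)
    hsv=cv2.cvtColor(p,cv2.COLOR_RGB2HSV)
    vv,uu=np.mgrid[:420,:560]
    box=lambda u0,u1,v0,v1:(uu>=u0)&(uu<u1)&(vv>=v0)&(vv<v1)
    inb=(X>250)&(X<1000)&(abs(Y)<620)
    print(n,"bench z",np.nanmedian(Z[inb]))
    if n=="top": bm=box(225,330,175,270);bs=box(150,212,95,230);br=box(325,428,125,192);bg=box(365,400,180,220);bg2=box(428,478,135,170)
    else: bm=box(215,320,190,265);bs=box(300,415,160,225);br=box(205,310,250,350);bg=box(200,240,270,310);bg2=box(190,228,350,412)
    m=big(bm&(hsv[...,2]<45)); c=cv2.findContours(m.astype(np.uint8),0,1)[0][0].reshape(-1,2)
    print(" mat",rect(onplane(n,c,4)))
    m=big(bs&(Z>12)&(Z<28)); print(" stage",rect(P[m]),np.median(Z[m]),m.sum())
    m=big(bs&(Z>88)&(Z<125)); q=P[m]; print(" ring",m.sum(),rect(q),np.median(q[:,2]))
    m=big(br&(Z>64)&(Z<92)); print(" roof",rect(P[m]),np.median(Z[m]))
    m=big(br&(Z>97)&(Z<115)); print(" tray",rect(P[m]))
    for b in(bg,bg2):
        m=big(b&(Z>8)&(Z<50)); q=P[m]; print(" green",m.sum(),rect(q),np.percentile(q[:,2],[5,50,95]))
    m=bg&(hsv[...,1]>90)&(hsv[...,0]>40)&(hsv[...,0]<95); m=big(m);print(" board",rect(P[m]),np.median(Z[m]))
E
```

```text
top bench z 0.629178496261602Traceback (most recent call last):
  File "<stdin>", line 15, in <module>
  File "h.py", line 15, in rect
    (c,s,a)=cv2.minAreaRect(np.asarray(pts,np.float32)[:,:2]); return np.round(c,1),np.round(s,1),round(a,2)
            ~~~~~~~~~~~~~~~^^^^^^^^^^^^^^^^^^^^^^^^^^^^^^^^^^
cv2.error: OpenCV(4.12.0) /io/opencv/modules/imgproc/src/convhull.cpp:143: error: (-215:Assertion failed) total >= 0 && (depth == CV_32F || depth == CV_32S) in function 'convexHull'
```

View pics/crop.png

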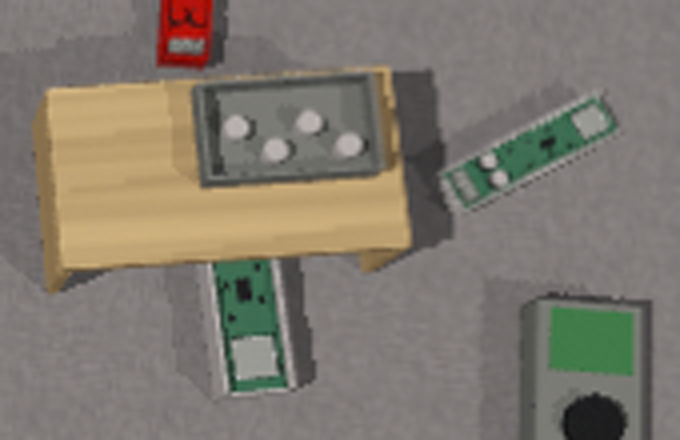

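The crop shows the module meant. It is the wide green channel with its square can at crop (254,358), its nose sticking out of the rack front and its tail hidden. The loose green one at (530,150) is clearly narrower, about 30 mm.

```bash
sed -i 's/np.asarray(pts,np.float32)\[:,:2\]/np.ascontiguousarray(np.asarray(pts)[:,:2],dtype=np.float32)/' h.py
cat > m.py <<'E'
from h import *
T=np.load("top0.npz"); S=np.load("scene0.npz")
for n,F in(("top",T),("scene",S)):
    p,d=F["p"],F["d"]; P=cloud(n,d); X,Y,Z=np.moveaxis(P,-1,0)
    hsv=cv2.cvtColor(p,cv2.COLOR_RGB2HSV)
    vv,uu=np.mgrid[:420,:560]
    box=lambda u0,u1,v0,v1:(uu>=u0)&(uu<u1)&(vv>=v0)&(vv<v1)
    if n=="top": bm=box(225,330,175,270);bs=box(150,212,95,230);br=box(325,428,125,192);bg=box(365,400,180,220);bg2=box(428,478,135,170)
    else: bm=box(215,320,190,265);bs=box(300,415,160,225);br=box(205,310,250,350);bg=box(200,240,270,310);bg2=box(190,228,350,412)
    m=big(bm&(hsv[...,2]<45)); c=cv2.findContours(m.astype(np.uint8),0,1)[0][0].reshape(-1,2)
    print(n," mat",rect(onplane(n,c,4)))
    m=big(bs&(Z>12)&(Z<28)); print(" stage",rect(P[m]),np.median(Z[m]),m.sum())
    m=big(bs&(Z>88)&(Z<125)); q=P[m]; print(" high",m.sum(),rect(q),np.median(q[:,2]))
    # lens ring: bright pixels' outer contour -> ellipse
    mr=big((bs if n=="top" else box(340,382,160,192))&(hsv[...,2]>175)&(hsv[...,1]<60)); c=cv2.findContours(mr.astype(np.uint8),0,1)[0]; c=max(c,key=len)
    w=onplane(n,c.reshape(-1,2),118 if n=="scene" else 118); print(" ring",cv2.minEnclosingCircle(np.ascontiguousarray(w[:,:2],dtype=np.float32)),cv2.fitEllipse(np.ascontiguousarray(w[:,:2],dtype=np.float32)))
    m=big(br&(Z>64)&(Z<92)); print(" roof",rect(P[m]),np.median(Z[m]))
    m=big(br&(Z>97)&(Z<115)); print(" tray",rect(P[m]))
    for b in(bg,bg2):
        m=big(b&(Z>8)&(Z<50)); q=P[m]; print(" green",m.sum(),rect(q),np.percentile(q[:,2],[5,50,95]))
    m=bg&(hsv[...,1]>70)&(hsv[...,0]>40)&(hsv[...,0]<95); m=big(m);print(" board",rect(P[m]),np.median(Z[m]))
    m=bg&(hsv[...,1]<50)&(hsv[...,2]>150)&(Z>26)&(Z<38); m=big(cv2.morphologyEx(m.astype(np.uint8),2,np.ones((3,3))));print(" can",P[m].mean(0),rect(P[m]),m.sum(),np.argwhere(m).mean(0)[::-1])
E
python3 m.py
```

```text
top  mat (array([469.2,  -9.7]), array([219.3, 228.4]), 1.79)
 stage (array([657.5, 269.5]), array([121.2, 370. ]), 86.47) 18.781629682417133 3402
 high 1359 (array([696.1, 253.7]), array([104. , 177.5]), 65.48) 108.5903359396516
 ring ((661.6797485351562, 269.7280578613281), 51.09372329711914) ((661.5267944335938, 269.75604248046875), (99.55066680908203, 100.29243469238281), 6.5472798347473145)
 roof (array([ 637.3, -288.6]), array([130.8, 239. ]), 2.3) 82.92012244632383
 tray (array([ 659.3, -327.8]), array([ 71. , 121.4]), 2.33)
 green 663 (array([ 535.6, -311.5]), array([97.6, 51.6]), 3.59) [16.51398881 26.7063387  34.2720917 ]
 green 529 (array([ 660.2, -527.2]), array([ 34.3, 130.9]), 25.39) [13.65102058 18.26077393 25.48852475]
 board (array([ 550. , -314.2]), array([73.5, 32.3]), 28.48) nan
 can [ 511.13031517 -313.89825239   31.58830831] (array([ 511.8, -313.6]), array([27.1, 27.7]), 5.51) 92 [383.31521739 204.14130435]
scene  mat (array([475.7, -12.1]), array([216.3, 229.5]), 2.17)
 stage (array([661.8, 267.8]), array([124.8, 372.7]), 86.55) 19.181401985235652 2282
 high 748 (array([703.6, 252.2]), array([106.6, 184.1]), 65.89) 108.94260385195201
 ring ((677.0900268554688, 273.1404724121094), 63.44352340698242) ((668.8134155273438, 270.30322265625), (102.29383850097656, 113.31219482421875), 87.39421844482422)
 roof (array([ 642. , -291.4]), array([131.9, 244.3]), 2.47) 82.9721905473005
 tray (array([ 663.8, -330.1]), array([ 72.5, 123.4]), 2.19)
 green 399 (array([ 521.4, -314.5]), array([62.9, 54.3]), 4.52) [14.49857183 27.26484262 33.75933393]
 green 892 (array([ 665.8, -528.9]), array([ 36.1, 134.1]), 26.7) [14.04668722 18.66813714 25.92743031]
 board (array([ 539.1, -309.9]), array([17.2, 37.6]), 7.18) 25.329721677122564
 can [ 516.25121548 -315.39004626   31.04911449] (array([ 516.5, -315. ]), array([29.7, 30.7]), 4.31) 85 [217.45882353 286.54117647]
```

```bash
cat >> h.py <<'E'
def Rz(deg):
    c,s=np.cos(np.radians(deg)),np.sin(np.radians(deg)); return np.array([[c,s,0],[s,-c,0],[0,0,-1.]])
def u(deg): return np.array([np.cos(np.radians(deg)),np.sin(np.radians(deg)),0])
E
python3 - <<'E'
from h import *
def show(n,p,yaws):
    for y in yaws:
        q=ctrl.solve_ik(p,Rz(y)); print(n,y,None if q is None else np.round(q,2))
can=np.array([513.5,-314.5,28]); ctr=np.array([472,-11,32.]); lens=np.array([664.5,268.5,48])
show("pick",can,[4,184]); show("pulled",can-[125,9,-10],[4,184])
for m in(180,90,-90,0):
    show(f"mat{m} nose",ctr+70*u(m),[m,m+180]); show(f"mat{m} tail",ctr-70*u(m),[m,m+180])
show("stage",lens-140*u(-3.5),[-3.5,176.5]); show("pre",lens-340*u(-3.5),[-3.5,176.5])
E
```

```text
pick 4 [-0.69  0.54  1.62 -0.    0.98  0.81]
pick 184 [-0.69  0.54  1.62 -0.    0.98 -2.33]
pulled 4 [-0.87  0.36  1.87 -0.    0.91  0.64]
pulled 184 [-0.87  0.36  1.87 -0.    0.91 -2.51]
mat180 nose 180 [-0.24  0.19  2.12 -0.    0.83 -1.81]
mat180 nose 360 [-0.24  0.19  2.12 -0.    0.83  1.33]
mat180 tail 180 [-0.18  0.43  1.78 -0.    0.93 -1.75]
mat180 tail 360 [-0.18  0.43  1.78 -0.    0.93  1.39]
mat90 nose 90 [-0.06  0.32  1.94 -0.    0.88 -0.06]
mat90 nose 270 None
mat90 tail 90 [-0.35  0.33  1.93 -0.    0.88 -0.35]
mat90 tail 270 [-0.35  0.33  1.93 -0.    0.88  2.79]
mat-90 nose -90 [-0.35  0.33  1.93 -0.    0.88  2.79]
mat-90 nose 90 [-0.35  0.33  1.93 -0.    0.88 -0.35]
mat-90 tail -90 None
mat-90 tail 90 [-0.06  0.32  1.94 -0.    0.88 -0.06]
mat0 nose 0 [-0.18  0.43  1.78 -0.    0.93  1.39]
mat0 nose 180 [-0.18  0.43  1.78 -0.    0.93 -1.75]
mat0 tail 0 [-0.24  0.19  2.12 -0.    0.83  1.33]
mat0 tail 180 [-0.24  0.19  2.12 -0.    0.83 -1.81]
stage -3.5 [ 0.34  0.49  1.64 -0.    1.01  1.97]
stage 176.5 [ 0.34  0.49  1.64 -0.    1.01 -1.17]
pre -3.5 [ 0.53  0.22  2.04 -0.    0.89  2.16]
pre 176.5 [ 0.53  0.22  2.04 -0.    0.89 -0.98]
```

```bash
python3 - <<'E'
from h import *
can=np.array([513.5,-314.5,0]); R=Rz(184); st=sensors.read_state
z=lambda v:np.array([0,0,v])
ctrl.move_ptp(can+z(230),R)
ctrl.gripper_to(75,25)
ctrl.move_l(can+z(70),vel=200)
print("hit",ctrl.move_l(can+z(28),vel=50,threshold=8))
ctrl.gripper_to(40,25); s=st(); print(s["grip_width"],s["grasp_force"],s["force"],s["t"],s["eef_pos"])
ctrl.move_l(can+z(31),vel=15); s=st(); print(s["force"],s["wrist_torque"],s["grasp_force"])
for n in("scene","top"):
    p,d=optics.grab_frame(n); np.savez(f"{n}1.npz",p=p,d=d)
S,T=np.load("scene1.npz")["p"],np.load("top1.npz")["p"]
a=cv2.resize(S[215:365,150:330],None,fx=2.8,fy=2.8); b=cv2.resize(T[110:260,330:430],None,fx=2.8,fy=2.8)
cv2.imwrite("pics/grasp.png",np.hstack([a,b])[:,:,::-1])
E
```

```text
hit False
49.96844432816964 27.689886689186096 [0.24791818 0.85227635 2.1106271 ] 5.9417 [ 513.91327304 -314.81756848   28.62764682]
[ 0.06533547 -0.03725408 -1.82826606] [0.01250354 0.13552917 0.04369287] 27.345523238182068
```

View pics/grasp.png

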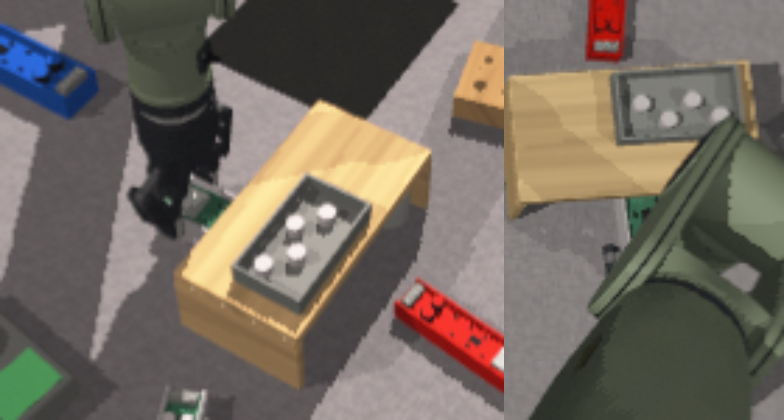

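The crop shows the gripper across the nose at (180,200), clear of the rack. The wrist carries about 1.8 N and 0.13 N m, which is the module's full weight, so it is held without slipping. Next I pull it out and lay it on the mat.

```bash
python3 - <<'E'
from h import *
can=np.array([513.5,-314.5,0]); st=sensors.read_state
z=lambda v:np.array([0,0,v])
ctrl.move_l(can+z(36),vel=30)
pu=can-125*u(3.7)
print(ctrl.move_l(pu+z(36),vel=80,threshold=8)); s=st(); print(s["eef_pos"],s["force"],s["grasp_force"],s["t"])
ctrl.move_l(pu+z(100),vel=120)
ctr=np.array([472,-11,0]); g=ctr+70*u(92)
ctrl.move_l(g+z(100),Rz(92),vel=120)
s=st(); print(s["force"],s["wrist_torque"],s["grasp_force"],s["t"],s["q"][5])
for n in("scene",):
    p,d=optics.grab_frame(n); np.savez(f"{n}2.npz",p=p,d=d)
    P=cloud(n,d);h=cv2.cvtColor(p,cv2.COLOR_RGB2HSV)
    m=(h[...,0]>40)&(h[...,0]<95)&(h[...,1]>70)&(P[...,2]>40)&(P[...,2]<140)&(abs(P[...,0]-472)<60)&(abs(P[...,1])<140); q=P[m]
    A=np.c_[q[:,:2]-q[:,:2].mean(0),np.ones(len(q))]; print(len(q),np.linalg.lstsq(A,q[:,2],rcond=None)[0],q.min(0),q.max(0))
cv2.imwrite("pics/carry.png",cv2.resize(p[110:300,150:390],None,fx=2.5,fy=2.5)[:,:,::-1])
E
```

```text
False
[ 389.1681478  -322.6547607    36.06503136] [-0.22149529 -0.14254268 -1.84110856] 27.344336807727814 8.4167
[-0.02763805  0.98414026 -0.34671506] [0.08807321 0.02987629 0.02164195] 27.42832213640213 12.5 -0.09321475736426392
227 [3.86513546e-02 3.76991546e-03 9.65248742e+01] [ 451.33446137 -105.80319601   91.79478183] [493.02929799  44.4182418  102.61676213]
```

View pics/carry.png

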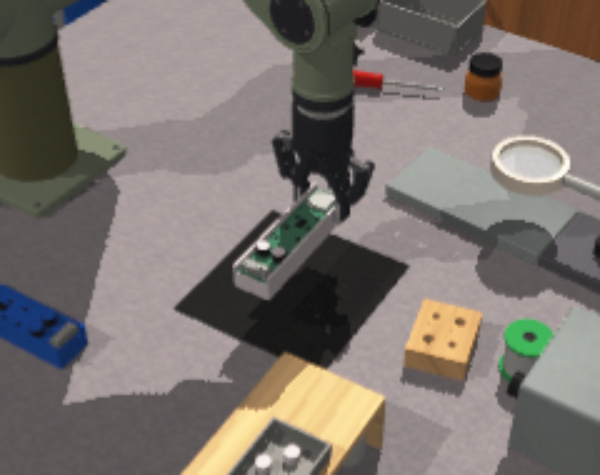

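The picture shows the module hanging level (tilt under 0.5°) over the mat, its tail at (258,275). The grip is at the nose, (325,195). Lowering it.

```bash
python3 - <<'E'
from h import *
st=sensors.read_state
z=lambda v:np.array([0,0,v])
ctr=np.array([472,-11,0]); g=ctr+70*u(92); R=Rz(92)
ctrl.move_l(g+z(38),vel=90)
print(ctrl.move_l(g+z(31.5),vel=12,threshold=2)); s=st(); print(s["eef_pos"],s["force"],s["t"])
ctrl.gripper_to(75); ctrl.hold(.2)
ctrl.move_l(g+z(90),vel=120)
# park aside to see
ctrl.move_l(np.array([420,200,200.]),vel=250)
for n in("top","scene"):
    p,d=optics.grab_frame(n); np.savez(f"{n}3.npz",p=p,d=d)
    P=cloud(n,d);h=cv2.cvtColor(p,cv2.COLOR_RGB2HSV);X,Y,Z=np.moveaxis(P,-1,0)
    reg=(abs(X-472)<75)&(abs(Y+11)<125)
    m=big(reg&(Z>10)&(Z<50)); print(n,"mod",m.sum(),rect(P[m]),np.nanpercentile(Z[m],[5,95]))
    b=reg&(Z>18)&(Z<50)
    c=b&(h[...,1]<50)&(h[...,2]>140)&(Y>20); c=big(cv2.morphologyEx(c.astype(np.uint8),2,np.ones((3,3)))); print(" can",rect(P[c]),P[c].mean(0),c.sum())
    g=b&(h[...,0]>40)&(h[...,0]<95)&(h[...,1]>70); q=P[g][:,:2]; v=cv2.fitLine(q.astype(np.float32),2,0,.01,.01).ravel(); print(" board",q.mean(0),np.degrees(np.arctan2(v[1],v[0])),g.sum())
    mm=big((h[...,2]<45)&(abs(X-472)<150)&(abs(Y+11)<150)&(Z<12))
T=np.load("top3.npz")["p"];cv2.imwrite("pics/mat.png",cv2.resize(T[170:275,225:340],None,fx=5,fy=5)[:,:,::-1])
print(st()["t"])
E
```

```text
True
[469.7546293   58.96882268  32.55414475] [ 0.58494367 -0.71310565  3.8839259 ] 13.8833
top mod 1235 (array([470.4, -12.7]), array([ 50.8, 189.5]), 2.51) [25.41761782 41.00159645]
 can (array([466.9,  60.4]), array([22.8, 26.6]), 89.72) [467.70675893  60.51756798  35.36119829] 81
 board [470.41093727 -11.28509917] -87.540726 634
scene mod 868 (array([474.9, -14.2]), array([ 54.3, 193.7]), 2.74) [14.52181843 40.33600473]
 can (array([469.5,  61.9]), array([23.5, 37. ]), 32.75) [471.01073601  60.16345314  35.05613738] 41
 board [471.97913279 -15.75001296] -86.38514 226
16.0833
```

View pics/mat.png

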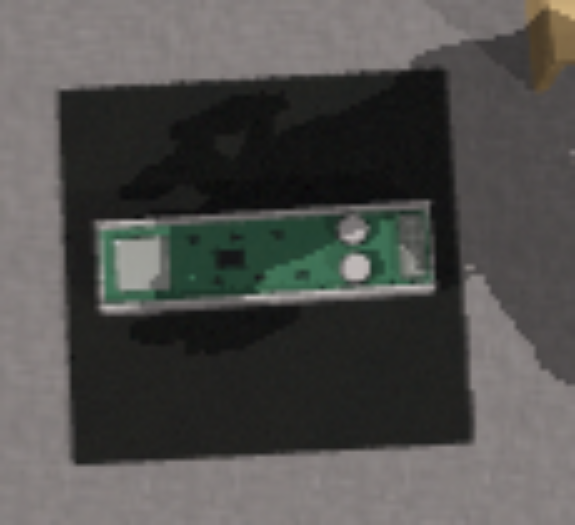

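The module lies fully on the mat, nose at (100,265) and tail at (430,250). The robot's own grip line (x≈472.8) matches the mean of the two cameras, so I use the mean: module centre (472.7, -13.4), yaw 92.5°, and lens (664.4, 268.4), yaw -3.5°. Now I grip the tail.

```bash
python3 - <<'E'
from h import *
st=sensors.read_state
z=lambda v:np.array([0,0,v])
C=np.array([472.7,-13.4,0]); g=C-70*u(92.5); R=Rz(92.5)
L=np.array([664.4,268.4,0]); k=u(-3.5); pre=L-335*k
ctrl.move_l(g+z(150),R,vel=250)
ctrl.move_l(g+z(75),vel=150)
print("hit",ctrl.move_l(g+z(32.6),vel=50,threshold=8))
ctrl.gripper_to(40,25); s=st(); print(s["grip_width"],s["grasp_force"],s["force"],s["t"],s["eef_pos"])
ctrl.move_l(g+z(40),vel=20); s=st(); print(s["force"],s["wrist_torque"],s["grasp_force"])
ctrl.move_l(g+z(120),vel=120)
ctrl.move_l(pre+z(120),Rz(-3.5),vel=120)
s=st(); print(s["eef_pos"],s["force"],s["grasp_force"],s["t"],s["q"][5])
for n in("top","scene"):
    p,d=optics.grab_frame(n); np.savez(f"{n}4.npz",p=p,d=d)
    P=cloud(n,d);X,Y,Z=np.moveaxis(P,-1,0);hh=cv2.cvtColor(p,cv2.COLOR_RGB2HSV)
    m=big((X>pre[0]+30)&(X<pre[0]+190)&(abs(Y-pre[1])<60)&(Z>70)&(Z<150)); print(n,m.sum(),rect(P[m]))
    m&=(hh[...,0]>40)&(hh[...,0]<95)&(hh[...,1]>70);q=P[m]; A=np.c_[q[:,:2]-q[:,:2].mean(0),np.ones(len(q))]; print(len(q),np.linalg.lstsq(A,q[:,2],rcond=None)[0])
    v=cv2.fitLine(np.ascontiguousarray(q[:,:2],dtype=np.float32),2,0,.01,.01).ravel(); print(np.degrees(np.arctan2(v[1],v[0])))
cv2.imwrite("pics/pre.png",cv2.resize(p[60:250,200:440],None,fx=2.5,fy=2.5)[:,:,::-1])
E
```

```text
hit False
49.66210614133396 27.725189924240112 [ 0.09669401 -0.58782059  1.84317776] 19.4 [476.17574289 -83.48309997  33.07233674]
[ 0.47322948  0.17945393 -1.41998335] [-0.10428335 -0.03859512 -0.0169962 ] 27.37562656402588
[330.07798362 288.70107889 119.97913094] [-1.67470369 -0.30783143 -1.15900586] 27.374888062477112 24.2167 2.1529395369729856
top 1138 (array([427.7, 280.8]), array([ 52.1, 132.2]), 87.08)
551 [-4.15737843e-03 -1.95556684e-02  1.15935173e+02]
-3.6661665
scene 615 (array([430. , 279.5]), array([ 61.2, 142. ]), 83.94)
112 [-2.41713203e-03 -4.27604112e-02  1.16321860e+02]
-4.8850183
```

View pics/pre.png

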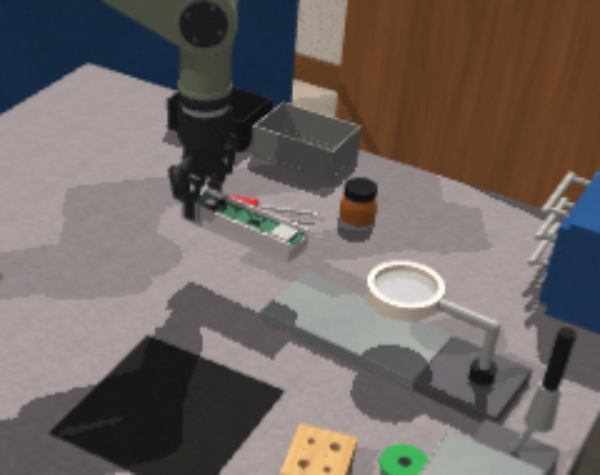

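The module is held level, tail in the gripper at (195,200) and can at (288,232), lined up in front of the stage. The nose measures x≈494 against the expected 495. Inserting it now.

```bash
python3 - <<'E'
from h import *
st=sensors.read_state
z=lambda v:np.array([0,0,v])
L=np.array([664.4,268.4,0]); k=u(-3.5); pre=L-335*k; g=L-140*k
ctrl.move_l(pre+z(64),vel=100)
print("hit",ctrl.move_l(g+z(64),vel=80,threshold=8)); 
ctrl.move_l(g+z(53),vel=30)
s=st(); print(s["eef_pos"],s["force"],s["t"])
print("touch",ctrl.move_l(g+z(47.5),vel=10,threshold=2)); s=st(); print(s["eef_pos"],s["force"],s["t"])
for n in("top","scene"):
    p,d=optics.grab_frame(n); np.savez(f"{n}5.npz",p=p,d=d)
    P=cloud(n,d);X,Y,Z=np.moveaxis(P,-1,0);h=cv2.cvtColor(p,cv2.COLOR_RGB2HSV)
    c=big((h[...,0]>40)&(h[...,0]<95)&(h[...,1]>60)&(abs(X-L[0]+60)<140)&(abs(Y-L[1])<40)); q=np.argwhere(c)[:,::-1]; w=onplane(n,q,45); print(n,"board",c.sum(),rect(w))
a=cv2.resize(np.load("top5.npz")["p"][120:240,140:225],None,fx=4.5,fy=4.5);b=cv2.resize(p[140:230,300:380],None,fx=4.5,fy=4.5)
b=cv2.copyMakeBorder(b,0,a.shape[0]-b.shape[0],0,0,0); cv2.imwrite("pics/stage.png",np.hstack([a,b])[:,:,::-1])
E
```

```text
hit False
[524.41989873 276.83109505  52.59462954] [ 0.0600575   1.30621164 -0.86854959] 28.1333
touch True
[524.90451939 277.0648944   49.10934063] [-0.19765335  1.38356728  4.63225296] 28.5833
top board 252 (array([591.9, 273.9]), array([38.8, 78.9]), 86.76)
scene board 109 (array([599.8, 277.7]), array([30.4, 96.7]), 85.4)
```

View pics/stage.png

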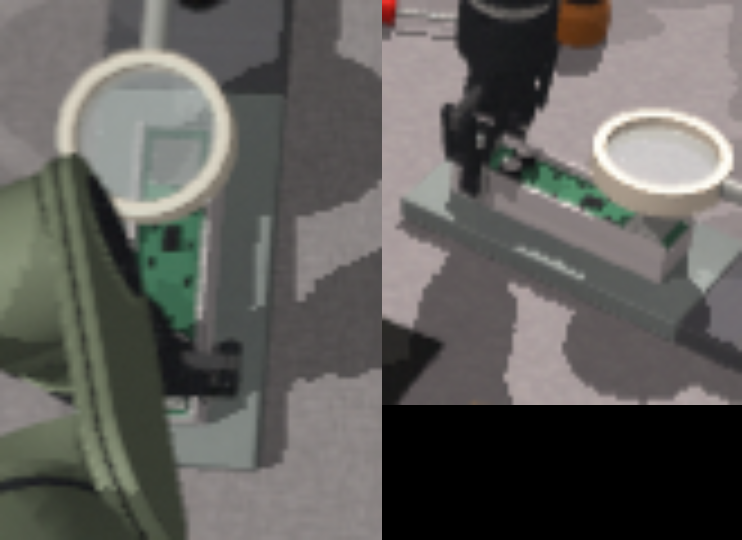

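The top crop shows the can through the lens at about (175,157), its outline from 150 to 205 across and 130 to 182 down. The gripper is well clear of the ring. I'll check the can against the lens centre in the same camera.

```bash
python3 - <<'E'
from h import *
e=np.array([[150,130],[205,130],[203,182],[147,182]])
print(onplane("top",e/4.5+[140-.4,120-.4],52).mean(0))
p=np.load("top5.npz")["p"]
c=optics.camera_params("top")
def proj(w): return cv2.projectPoints(np.array([w],float),cv2.Rodrigues(c["R"])[0],c["t"],c["mtx"],np.array([c["k1"],0,0,0.]))[0].ravel()
print("expected can px (top-frame lens)",proj([662,269.4,52]))
# refine: can edges by bluish/green mask inside ring
r=p[140:170,165:195].astype(int); print((r[...,1]-r[...,0])[::2,::1])
# ring recheck, this frame
h=cv2.cvtColor(p,cv2.COLOR_RGB2HSV);m=np.zeros(h.shape[:2],bool);m[125:172,148:196]=1
P=cloud("top",np.load("top5.npz")["d"]);m&=(h[...,2]>175)&(h[...,1]<60)&(P[...,2]>105);w=onplane("top",np.argwhere(m)[:,::-1],118);print(rect(w))
E
```

```text
[666.28044967 266.66472168  52.        ]
expected can px (top-frame lens) [177.79096267 155.722484  ]
[[ 7  6  8  6  7  7  7  8  7  6  7  6  6  7  6  7  6  7  7  5  3 -3 -6 -9
  -4  3  4  2  2  3]
 [ 6  6  7  7  7  7  6  7  7  7  7  7  8  7  6  7  7  5  6  7  5  0 -3 -6
  -9 -3  5  5  5  4]
 [ 6  6  6  7  7  7  6  7  6  6  6  7  7  7  6  6  5  5  5  5  6  6  2 -5
  -7 -8 -4  4  5  5]
 [ 6  7  7  6  6  6  5  7  6  7  7  6  7  6  7  6  6  6  6  6  6  6  3 -1
  -6 -8 -6  0  3  4]
 [ 7  7  7  7  6  3  2  9 10 10 10  9  8  7  7  7  7  7  7  8  5  4  0 -3
  -5 -6 -6 -5  3  4]
 [ 8  7  6  7  5  3  2 10 16 13 11 12 12 13 14 16 15 16 18 18 18 11  0 -4
  -6 -8 -8 -6  3  5]
 [ 7  6  7  6  4  2  3 13 14  7  4  3  4  4  4  4  4  3  4  7 16  8 -2 -4
  -6 -8 -6 -6  5  5]
 [ 6  6  7  7  5  2  4 15 11  4  5  5  4  4  4  4  4  5  5 10 15  3 -4 -6
  -5 -7 -5 -3  5  5]
 [ 7  6  6  7  4  1  4 15 11  4  4  5  5  4  5  5  5  4  5  9  5 -4 -6 -5
  -7 -7 -5  1  4  4]
 [ 7  7  7  7  4  1  7 15 10  4  4  4  4  4  5  4  4  3  4 -1 -5 -5 -5 -8
  -7 -6  2  4  5  4]
 [ 6  6  6  5  3  2 11 18 15  6  6  6  6  5  5  5  1 -3 -7 -5 -5 -6 -7 -7
  -7  0  5  4  4  5]
 [ 5  7  6  7  3  1 10 24 30 30 30 29 27 24  9 -2 -5 -4 -4 -5 -7 -8 -7 -5
  -3  3  4  4  3  3]
 [-7 -9 -5 -3 -2  0  7 10 13  8 -1 -8 -6 -6 -3 -3 -3 -6 -7 -7 -5 -2 -5 -4
  -2  5  4  5  5  5]
 [ 0 -1 -2 -3 -4 -4 -3 -2 -3 -3 -2 -1 -3 -4 -7 -8 -7 -6 -4 10  6 -6 -4 -4
  -3  3  4  4  5  5]
 [ 0 -3 -7 -8 -8 -7 -8 -8 -7 -8 -7 -6 -7 -6  1 22 27 50 49 38 19 -5 -5 -4
   1  6  5  5  5  5]]
(array([664.1, 265.9]), array([100.3,  92.5]), 41.88)
```

The can is at about (178.6,156.2) and the lens-centre projection is at (177.8,155.7), so it is about 2 mm off. I'll release, withdraw and verify.

```bash
python3 - <<'E'
from h import *
st=sensors.read_state
s=st(); g=s["eef_pos"]; k=u(-3.5)
ctrl.gripper_to(75); ctrl.hold(.2)
ctrl.move_l(g+[0,0,70],vel=80)
ctrl.move_l(g-150*k+[0,0,150],vel=150)
ctrl.move_l(np.array([330,60,250.]),vel=200)
for n in("top","scene"):
    p,d=optics.grab_frame(n); np.savez(f"{n}6.npz",p=p,d=d)
    P=cloud(n,d);X,Y,Z=np.moveaxis(P,-1,0);h=cv2.cvtColor(p,cv2.COLOR_RGB2HSV)
    m=big((X>480)&(X<600)&(abs(Y-272)<50)&(Z>32)&(Z<62)); print(n,rect(P[m]),np.percentile(Z[m],[5,95]))
    m=(X>480)&(X<600)&(abs(Y-272)<30)&(h[...,0]>40)&(h[...,0]<95)&(h[...,1]>60);q=P[m];A=np.c_[q[:,:2]-q[:,:2].mean(0),np.ones(len(q))]; print(len(q),np.linalg.lstsq(A,q[:,2],rcond=None)[0])
a=np.load("top6.npz")["p"]; b=p
cv2.imwrite("pics/end.png",np.hstack([cv2.resize(a[80:240,140:440],(450,240)),cv2.resize(b[140:230,300:430],(347,240))])[:,:,::-1])
print(st()["t"],st()["force"])
E
```

```text
top (array([549.2, 273.7]), array([ 51.6, 102.3]), 87.29) [39.10075347 57.53265075]
316 [-2.54345419e-03 -1.26539614e-02  4.48664640e+01]
scene (array([552.5, 273.1]), array([58. , 97.9]), 84.62) [34.22104858 57.39072508]
81 [ 3.33173339e-03 -6.53659121e-02  4.52117782e+01]
33.0167 [-0.02568375  0.13119968 -0.48095195]
```

View pics/end.png

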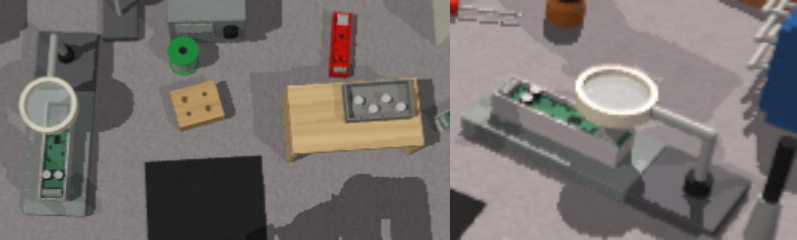

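The picture shows the module flat and lengthwise on the stage. The can is under the lens, the terminal block faces the front, the gripper is clear and nothing else has moved. The estimated offset is about 2 mm in both views.

```bash
python3 -c "
from plant import ctrl
print(ctrl.finish_job())"
```

```text
the job is handed in; nothing more can be done
None
```

The job is handed in: the module was laid on the mat, re-gripped by its tail and set flat on the magnifier stage, terminal block to the front, with its can about 2 mm from the lens centre by my camera estimate.

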